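# Clamp a metal test plate in the ultrasonic jig

## Robot

A 6-joint arm with a two-finger parallel gripper is mounted at the origin on the work surface. World frame = base frame: x ahead of the robot, y to its left, z up, the work surface at z = 0. Lengths are in m, angles in rad, forces in N, time in s.
With the tool pointing down it reaches from about 0.375 to 0.925 m from the base axis. Payload 5.7 kg.
Tool frame: the origin (TCP) lies at the very end of the fingers, on their centre line; the grasp point (between the pads) lies 19 mm behind it (bot.hold_point_z is the distance from the TCP to the grasp point, in m); z points along the fingers, y is the direction in which the jaws open and shut (so a half turn about z gives the same grasp; the last joint's range is limited). The gripper opens to 88 mm and grips with 3 to 60 N. Pads are 20 mm wide; open, the fingers measure 115 mm over their backs; the gripper's body (75 mm by 178 mm) begins 61 mm behind the grasp point.
Start: joints at [-1.265, 0.359, 1.51, -0, 1.272, -0.115], TCP at [0.245, -0.548, 0.223] pointing down, gripper open.
Joint ranges: [-2.97, 2.97], [-1.01, 2.36], [0.21, 2.38], [-0.96, 4.11], [0.2, 2.71], [-2.98, 2.98]. Speed limits (rad/s): [2.39, 2.39, 3.14, 3.14, 3.14, 3.14].

## Interface

Orientations are given as a unit quaternion [x, y, z, w].
In Python, from bench import bot gives the robot as it stands.
- The arm moves only by the tool play_rows, never from a script. Its argument "motion" is one flat list of numbers, 4 for each row, row after row: the shift along the tool's x, y, z in mm, then the turn about the tool's z in rad. In form: [tx, ty, tz, yaw, tx, ty, tz, yaw, ...]. A call has exactly 10 rows; each row shifts and turns the commanded pose from where the row before left it, along the tool's axes as they then stand; what a row does not reach is not made up. A row lasts 1/10 s, in which the tool goes at most 50 mm and 8.59 degrees, less where a joint would pass 70% of its speed; a pose out of reach is approached as far as the arm can. A call is refused whole if a number of a shift passes 50 or a number of a turn 0.15, either way. A call with a gripper value outside its range is refused whole. "claw" is the opening, from 0 (shut) to 1 (fully open), set as the call begins (left out, the last holds). The fingers move at their own pace and stop on an object; the grip force is fixed at half the most. Time passes only in rows, so rows that do not move let the fingers close, or fill a call up. It gives the time, the measured TCP pose, the force and the opening at its end, in the units of the state.
- bot.get_state(): the state, without advancing time (a new reading comes with each control period).
- bot.grab_frame(name): name is "side" or "top" or "wrist"; returns the picture (384x512x3 uint8, red, green, blue); there is no depth.
- bot.get_calibration(name): a dict with "mtx" (3x3 intrinsics, pixels), "world_from_camera" (4x4, takes a point from camera to world coordinates). Camera axes: x right, y down, z forward; pixel columns grow to the right and rows downward; lengths in m; the calibration is good to about 2 mm. The wrist camera is an equidistant fisheye: a pixel r from the principal point sees the ray r / f radians off the axis. A picture is of the moment at which its call begins: read the wrist's pose just before it. get_calibration takes no time and is no camera call; for the wrist camera it gives the pose at the moment of the call.
- bot.hand_in(): hands the job in, once; it reports no verdict.
Trained networks look in the newest picture that a camera, given by its name, has taken for a name from the list of things; names that differ only in an ending like _2 or _b are one class to them, and where a whole thing is asked for, a point or a joint stands for the part that bears it (a point fixed in the world has none). Each returns a list of dicts, best first, with "confidence" (0 to 1); they miss things now and then, are a little off and sometimes report something else, mostly with a low value. They report only what shows in the picture. A call takes as long as a camera call. They do not tell look-alikes from the thing itself.
- bot.look_for(camera, name): "bbox" ([left, top, right, bottom] in pixels, round what is visible of it).
- bot.regions_of(camera, name): "pixels" (384x512 bool, what is visible of it) and "bbox" ([left, top, right, bottom] in pixels, round what is visible of it).
The state is a dict: "time": time; "joints": joint angles; "joint_velocities": joint speeds; "effort": joint torques, N m; "eef_pos": TCP position; "orientation": TCP orientation; "contact_force": force on the tool from outside, world axes, zero at the start; "torque": the same for the moment, N m; "finger_gap": opening from 0.0 (shut) to 1.0 (fully open).
Only numpy, scipy, OpenCV 4.12 (cv2) and the standard library are available. Lean on these libraries where they do the work, as an engineer would, in place of code of your own. Each camera call takes 0.05 s, during which the arm holds its last target. There are 200 camera calls.

## Task

Lift the jig's spring clip until it stays up by itself, slide the flat aluminium test plate along the jig's bed (do not pick it up) between the guide rails until it sits fully home and square against the end stop, then lower the clip onto the plate under control, without letting it snap down from its raised position so that it holds the plate. Leave the other samples and the jar around the jig alone.

Things in the scene. Friction and masses are not known exactly. Their poses are not given: they have to be found in the camera images.
- jig: Fixed grey bed plate on the table, 310 x 150 x 15 mm. Origin on the table surface; own frame: bed x -170 to +140 mm, y -75 to +75 mm, top at z = 15 mm; x runs along the bed to the end stop, z up. World: x points to the robot's left (+y), up to 0.6 rad either way. The clip's hinge cheeks and spring post behind the stop reach 53 mm above the table (y -18 to +18, x 91 to 140 mm).
- stop (a point): Middle of the end stop's face at bed level (jig x = 75 mm): a steel bar across the bed, 100 mm wide, 15 mm thick, 14 mm high. Axes as the jig. Behind it two black probe holders, tops 34 mm above the table.
- rails (a point): Point on the bed midway between the near ends of the two straight aluminium guide rails (jig x = 20 mm). The rails run from here to the stop, 8 mm high and 8 mm wide, inner faces 86 mm apart (y = +-43 mm). From here flared lead-ins reach back 32 mm to jig x = -12 mm, opening to about 120 mm apart. Axes as the jig.
- seat (a point): Point on the bed top, on the jig's centre line, where the centre of the plate's underside lies when the plate is fully home (jig frame x = 30, y = 0, z = 15 mm). Axes as the jig.
- coupon: The test plate: flat aluminium rectangle, 90 mm (x) x 80 mm (y) x 10 mm, about 0.19 kg. Origin: centre of its underside. Starts flat on the bed before the rails, 105 to 135 mm short of home, up to 15 mm to one side, turned up to 0.25 rad from the jig's x; its +x edge leads. Too wide for most grippers; slides freely, and keeps its heading when pushed at two points of its rear edge.
- clip (a joint): Clip angle (rad). 0 = down on its stop, foot 3 mm above the bare bed; about 0.11 = foot on the plate; 1.25 = fully up. Over-centre spring: below about 0.6 it pulls the clip shut (about 4 N at the bar, 3 N or more on the plate); above 0.6 it swings up by itself and stays. Raise it past 0.6, later bring it back below; a clip let go at 0.3 to 0.6 snaps down.
- clip_bar (a point): Centre of the clip's grip bar: steel, 36 mm long along the jig's y, 12 mm diameter, at the free end of the 14 mm wide arm; moves with the clip. Clip down: jig x = 30 mm, 60 mm above the table; fully up: x = 92, 116 mm. Can be pinched over its two flat ends from above (fingers closing along the jig's y) and turns between the fingers. The foot that presses the plate is 10 mm nearer the pin.
- clip_pin (a point): The clip's fixed hinge axis, parallel to the jig's y, at jig x = 100 mm, 45 mm above the table. At clip angle q the bar's centre lies from the pin by x = -70 cos q + 15 sin q, z = 70 sin q + 15 cos q (mm, jig axes). Axes as the jig.
- round_bar: Bystander: upright steel round bar, 40 mm diameter, 45 mm high. Origin at its underside.
- step_block: Bystander: steel step block with three steps 12, 24 and 36 mm high, 60 x 30 mm. Origin at its underside.
- tube_ring: Bystander: slice of dark steel tube, 56 mm outside diameter, 30 mm high. Origin at its underside.
- jar: Bystander: small closed jar, 48 mm diameter, 50 mm high. Origin at its underside.
There are look-alikes about, which are no part of the job. Of the things like the coupon, leave any that is blue; of the rest the larger one is meant.

How it is judged:
By the outcome, as a careful person would: the job done as asked, in the order asked, and still so for the second after the job is handed in, with the robot touching nothing.
It also fails if it takes over 64 s, if anything falls off the work surface, if the arm or the gripper's body presses on something with over 40 N, if the wrist force passes 120 N, or if a joint passes its speed limit or range.

## Working session

There is one attempt and no reset: what is moved stays moved. The work goes in short steps, Python scripts to look and compute and a tool call to move; the robot and the scene stay as the last step left them, time stands still between calls to the robot, and variables do not carry over. Pictures are saved under pics/ and viewed, about 8 in all and at most 12, crops included, and the job is handed in when it is done.

Besides the shell and the picture viewer there is one more tool, called after "Emit:" in YAML: its name, and indented under it one key for each argument. play_rows: Moves the arm, as the interface text tells. Its arguments: {"type":"object","properties":{"motion":{"type":"array"},"claw":{"type":"number"}},"required":["motion"]}

```bash
mkdir -p pics; cat > h.py <<'E'
import numpy as np, cv2
from bench import bot
def ray(cam,px):
    c=bot.get_calibration(cam);K=np.array(c["mtx"]);T=np.array(c["world_from_camera"])
    d=np.linalg.inv(K)@np.array([px[0],px[1],1.]);return T[:3,3],T[:3,:3]@d
def onz(cam,px,z):
    o,d=ray(cam,px);return o+d*(z-o[2])/d[2]
def proj(cam,P):
    c=bot.get_calibration(cam);K=np.array(c["mtx"]);T=np.linalg.inv(np.array(c["world_from_camera"]))
    p=np.atleast_2d(P)@T[:3,:3].T+T[:3,3];p=p@K.T;return p[:,:2]/p[:,2:]
def save(cam,n,im=None):
    im=bot.grab_frame(cam) if im is None else im;cv2.imwrite("pics/"+n,im[:,:,::-1]);return im
E
python3 - <<'E'
from h import *
np.set_printoptions(precision=3,suppress=True)
a=save("top","a.png");s=[("top",a)]
for cam in("top","side"):
    b=bot.grab_frame(cam) if cam=="side" else a
    if cam=="side":save("x","b.png",b)
    print(cam,bot.get_calibration(cam))
    for n in ["jig","coupon","clip_bar","round_bar","step_block","tube_ring","jar"]:
        for r in bot.look_for(cam,n)[:3]:
            u=r["bbox"];print(cam,n,round(r["confidence"],2),np.round(u),onz(cam,[(u[0]+u[2])/2,(u[1]+u[3])/2],.015))
    for r in bot.regions_of(cam,"coupon")[:3]:
        m=r["pixels"].astype(np.uint8);q=cv2.minAreaRect(cv2.findNonZero(m));bx=cv2.boxPoints(q)
        print(r["confidence"],m.sum(),[onz(cam,p,.025)[:2] for p in bx],[a[m>0].mean(0) if cam=="top" else 0])
E
```

```text
top {'mtx': array([[402.091,   0.   , 254.164],
       [  0.   , 402.091, 181.34 ],
       [  0.   ,   0.   ,   1.   ]]), 'world_from_camera': array([[ 0.012, -0.988,  0.154,  0.486],
       [-1.   , -0.008,  0.026,  0.003],
       [-0.025, -0.155, -0.988,  1.027],
       [ 0.   ,  0.   ,  0.   ,  1.   ]])}
top jig 0.77 [201. 158. 336. 267.] [ 0.564 -0.007  0.015]
top coupon 0.94 [302. 105. 341. 144.] [ 0.795 -0.143  0.015]
top coupon 0.86 [267. 178. 317. 222.] [ 0.598 -0.066  0.015]
top coupon 0.86 [351. 205. 387. 244.] [ 0.538 -0.258  0.015]
top clip_bar 0.83 [220. 212. 252. 233.] [0.539 0.075 0.015]
top round_bar 0.79 [227. 145. 243. 165.] [0.713 0.08  0.015]
top step_block 0.64 [186. 168. 211. 181.] [0.66  0.173 0.015]
top tube_ring 0.63 [257. 120. 280. 145.] [ 0.773 -0.006  0.015]
top tube_ring 0.18 [186. 167. 211. 183.] [0.659 0.173 0.015]
top jar 0.81 [168. 223. 188. 244.] [0.51  0.22  0.015]
top jar 0.28 [201. 161. 336. 266.] [ 0.562 -0.007  0.015]
0.91 1170 [array([ 0.603, -0.012]), array([ 0.658, -0.087]), array([ 0.59 , -0.134]), array([ 0.537, -0.06 ])] [array([158.344, 1
[... 867 characters left out ...]
lip_bar 0.82 [286. 213. 298. 250.] [0.539 0.054 0.015]
side round_bar 0.92 [214. 212. 228. 231.] [0.711 0.083 0.015]
side step_block 0.85 [216. 247. 240. 273.] [0.656 0.178 0.015]
side step_block 0.46 [282. 210. 301. 247.] [0.543 0.047 0.015]
side tube_ring 0.54 [203. 178. 218. 204.] [0.774 0.003 0.015]
side jar 0.83 [269. 280. 293. 312.] [0.512 0.223 0.015]
0.94 947 [array([ 0.655, -0.079]), array([ 0.584, -0.138]), array([ 0.535, -0.049]), array([0.604, 0.005])] [0]
0.82 453 [array([ 0.582, -0.238]), array([ 0.518, -0.288]), array([ 0.49 , -0.223]), array([ 0.552, -0.176])] [0]
0.77 731 [array([ 0.852, -0.14 ]), array([ 0.765, -0.17 ]), array([ 0.734, -0.091]), array([ 0.817, -0.062])] [0]
```

View pics/a.png

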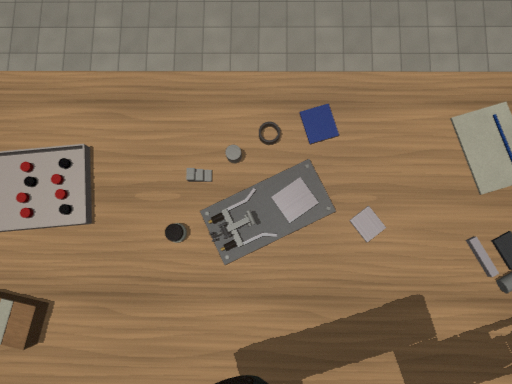

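View pics/b.png

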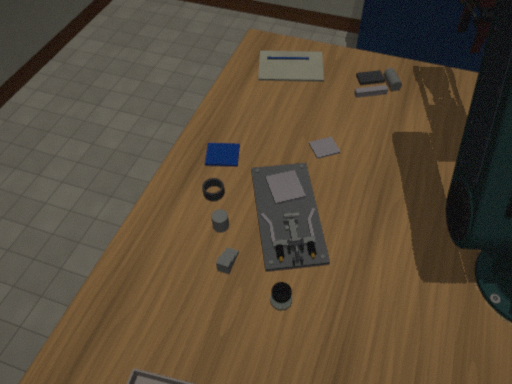

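The top view shows the grey jig around (268,210) with its stop and clip at the left end. The coupon lies on the bed at (294,200). The look-alikes are a blue one at (320,124) and a smaller one at (368,224). The side view agrees. Next I'll fit the jig pose.

```bash
python3 - <<'E'
from h import *
from scipy.optimize import least_squares
np.set_printoptions(precision=4,suppress=True)
res=[]
for cam in("top","side"):
    im=bot.grab_frame(cam)
    def fit(name,near,L,W,z,th0,xo=0):
        for r in bot.regions_of(cam,name):
            m=r["pixels"].astype(np.uint8)
            c=max(cv2.findContours(m,cv2.RETR_EXTERNAL,cv2.CHAIN_APPROX_NONE)[0],key=cv2.contourArea)
            P=np.array([onz(cam,p,z)[:2] for p in cv2.convexHull(c)[:,0].astype(float)])
            (cx,cy),wh,_=cv2.minAreaRect((P*1000).astype(np.float32))
            if np.hypot(cx/1000-near[0],cy/1000-near[1])>.05: continue
            bx=cv2.boxPoints(cv2.minAreaRect((P*1000).astype(np.float32)))
            e=[bx[1]-bx[0],bx[2]-bx[1]]
            l=max(e,key=np.linalg.norm)if name=="jig" else e[0]
            print(cam,name,(cx,cy),wh,"dir deg",np.degrees(np.arctan2(l[1],l[0])))
    fit("jig",(.56,-.01),310,150,.015,0)
    fit("coupon",(.597,-.07),90,80,.025,0)
    for r in bot.look_for(cam,"clip_bar")[:2]: print(r)
    cv2.imwrite(f"pics/c_{cam}.png",cv2.resize(im[140:280,190:345] if cam=="top" else im[155:280,230:345],None,fx=5 if cam=="top" else 4.8,fy=4.2 if cam=="top" else 4.8,interpolation=cv2.INTER_CUBIC)[:,:,::-1])
s=bot.get_state();print(s)
E
```

```text
top jig (569.5889892578125, -3.8027191162109375) (152.661376953125, 312.04290771484375) dir deg -63.744972
top coupon (596.4052734375, -72.66938781738281) (86.5882797241211, 93.67970275878906) dir deg -55.014797
{'bbox': [219.9, 213.5, 252.2, 234.1], 'confidence': 0.61}
side jig (567.5850219726562, 3.7111358642578125) (150.32012939453125, 315.2066345214844) dir deg -63.669846
side coupon (594.689697265625, -65.02685546875) (83.75657653808594, 100.04818725585938) dir deg -54.52747
{'bbox': [204.4, 177.2, 222.2, 204.6], 'confidence': 0.72}
{'time': 1.3, 'joints': array([-1.2651,  0.3588,  1.5104, -0.    ,  1.2725, -0.1151]), 'joint_velocities': array([-0.0022,  0.0005, -0.0017,  0.0005,  0.0001, -0.001 ]), 'effort': array([ -0.0008, -51.5349, -27.1125,   0.0675,   0.0249,  -0.    ]), 'eef_pos': array([ 0.2451, -0.5476,  0.2226]), 'orientation': array([ 0.9779,  0.2089, -0.    , -0.    ]), 'contact_force': array([ 0.09  , -0.3376,  0.0312]), 'torque': array([ 0.0316,  0.053 , -0.0274]), 'finger_gap': 0.9940518564241383}
```

Emit:
play_rows:
  motion: [34.5,-27.5,0,0,34.5,-27.5,0,0,34.5,-27.5,0,0,34.5,-27.5,0,0,34.5,-27.5,0,0,34.5,-27.5,0,0,34.5,-27.5,0,0,34.5,-27.5,0,0,34.5,-27.5,0,0,34.5,-27.5,0,0]
  claw: 1

```text
time: 2.3
eef_pos: [0.4483, -0.1541, 0.223]
orientation: [0.978, 0.209, 0.0, 0.0]
contact_force: [0.5, -0.2, 0.2]
finger_gap: 1.0
```

Emit:
play_rows:
  motion: [34.5,-27.5,0,0,34.5,-27.5,0,0,34.5,-27.5,0,0,34.5,-27.5,0,0,34.5,-27.5,0,0,0,0,0,-0.15,0,0,0,-0.15,0,0,0,-0.15,0,0,0,-0.15,0,0,0,-0.15]

```text
time: 3.3
eef_pos: [0.549, 0.0404, 0.2227]
orientation: [0.832, 0.555, 0.0, -0.0]
contact_force: [-0.4, -0.2, -0.2]
finger_gap: 0.999
```

Emit:
play_rows:
  motion: [0,0,0,-0.15,0,0,0,-0.15,0,0,0,-0.15,0,0,0,-0.15,0,0,0,-0.15,0,0,0,-0.11,0,0,0,0,0,0,0,0,0,0,0,0,0,0,0,0]

```text
time: 4.3
eef_pos: [0.5489, 0.0403, 0.2227]
orientation: [0.528, 0.849, 0.0, -0.0]
contact_force: [-0.5, 0.4, 0.1]
finger_gap: 0.999
```

```bash
cat >> h.py <<'E'
O=np.array([.562,.013]);TH=np.radians(116.3)
def J(p,O=O,TH=TH): # jig mm -> world
    u=np.array([np.cos(TH),np.sin(TH)]);v=np.array([-u[1],u[0]]);return np.r_[O+(u*p[0]+v*p[1])/1e3,p[2]/1e3]
def inv(P,O=O,TH=TH):
    u=np.array([np.cos(TH),np.sin(TH)]);v=np.array([-u[1],u[0]]);d=(np.array(P[:2])-O)*1e3;return np.array([d@u,d@v,P[2]*1e3])
def wproj(P,c):
    K=np.array(c["mtx"]);T=np.linalg.inv(np.array(c["world_from_camera"]));p=np.atleast_2d(P)@T[:3,:3].T+T[:3,3]
    r=np.hypot(p[:,0],p[:,1]);t=np.arctan2(r,p[:,2]);return np.c_[K[0,0]*t*p[:,0]/r+K[0,2],K[1,1]*t*p[:,1]/r+K[1,2]]
def won(px,z,c):
    K=np.array(c["mtx"]);T=np.array(c["world_from_camera"]);d=np.array([(px[0]-K[0,2])/K[0,0],(px[1]-K[1,2])/K[1,1]]);t=np.linalg.norm(d)
    r=T[:3,:3]@np.r_[d/t*np.sin(t),np.cos(t)];return T[:3,3]+r*(z-T[2,3])/r[2]
def tcp():
    s=bot.get_state();q=s["orientation"];yaw=np.degrees(2*np.arctan2(q[1],q[0]));print("t",s["time"],"world",s["eef_pos"].round(4),"jig",inv(s["eef_pos"]).round(1),"yaw",round(yaw,2),"q",q.round(4),"F",s["contact_force"].round(1),"gap",round(s["finger_gap"],3));return s
E
python3 - <<'E'
from h import *
tcp();c=bot.get_calibration("wrist");im=bot.grab_frame("wrist").copy()
print(c)
for n in ["clip_bar","coupon","jig"]:
    for r in bot.look_for("wrist",n)[:2]: print(n,r)
for k,p in {"bar+":(30,18,60),"bar-":(30,-18,60),"stopL":(75,50,29),"stopR":(75,-50,29),"railL":(20,43,23),"railR":(20,-43,23),"c1":(140,75,15),"c2":(140,-75,15),"c3":(-170,75,15),"c4":(-170,-75,15),"pin":(100,0,45)}.items():
    q=wproj(J(p),c)[0];print(k,q.round());cv2.drawMarker(im,tuple(int(x) for x in q.round()),(255,0,0),0,8,1)
cv2.imwrite("pics/w1.png",cv2.resize(im,(800,600),interpolation=cv2.INTER_CUBIC)[:,:,::-1])
E
```

```text
t 4.3 world [0.5489 0.0403 0.2227] jig [ 30.3  -0.4 222.7] yaw 116.28 q [ 5.279e-01  8.493e-01  1.000e-04 -1.000e-04] F [-0.5  0.4  0.1] gap 0.999
{'mtx': array([[297.31863964,   0.        , 256.25851625],
       [  0.        , 297.31863964, 192.27580241],
       [  0.        ,   0.        ,   1.        ]]), 'world_from_camera': array([[ 8.96746955e-01,  4.28150579e-01,  1.11946324e-01,
         5.18902083e-01],
       [ 4.42543228e-01, -8.67223955e-01, -2.28206273e-01,
         1.02659362e-01],
       [-6.24114478e-04,  2.54184368e-01, -9.67155581e-01,
         3.86083634e-01],
       [ 0.00000000e+00,  0.00000000e+00,  0.00000000e+00,
         1.00000000e+00]])}
clip_bar {'bbox': [240.1, 107.8, 272.5, 186.1], 'confidence': 0.89}
clip_bar {'bbox': [277.8, 4.9, 321.3, 49.5], 'confidence': 0.55}
coupon {'bbox': [154.4, 305.6, 200.7, 339.1], 'confidence': 0.92}
coupon {'bbox': [219.9, 224.0, 287.6, 277.4], 'confidence': 0.89}
jig {'bbox': [194.7, 84.5, 315.1, 277.2], 'confidence': 0.93}
bar+ [239. 178.]
bar- [272. 178.]
stopL [214. 137.]
stopR [297. 137.]
railL [221. 180.]
railR [290. 180.]
c1 [195.  85.]
c2 [316.  85.]
c3 [207. 302.]
c4 [305. 302.]
pin [255. 115.]
```

View pics/w1.png

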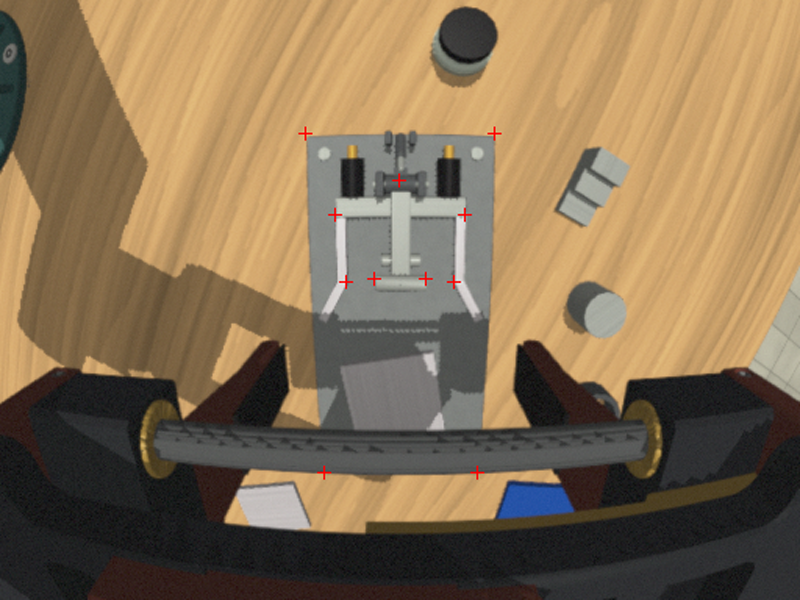

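The wrist view shows the jig markers matching to about 2 px. The bar is at view (401,284), about 2–3 mm short of my marker. I'll descend onto it, shifted −2 mm.

Emit:
play_rows:
  motion: [-2,0,20,0,0,0,20,0,0,0,20,0,0,0,20,0,0,0,20,0,0,0,20,0,0,0,20,0,0,0,20,0,0,0,14,0,0,0,8,0]

```text
time: 5.5
eef_pos: [0.5492, 0.0385, 0.0395]
orientation: [0.527, 0.85, -0.0, -0.001]
contact_force: [0.4, -0.1, -0.0]
finger_gap: 1.0
```

Emit:
play_rows:
  motion: [0,0,0,0,0,0,0,0,0,0,0,0,0,0,0,0,0,0,0,0,0,0,0,0,0,0,0,0,0,0,0,0,0,0,0,0,0,0,0,0]
  claw: 0

```text
time: 6.5
eef_pos: [0.5497, 0.0384, 0.0408]
orientation: [0.527, 0.85, -0.0, -0.0]
contact_force: [-1.0, -1.0, 3.5]
finger_gap: 0.406
```

```bash
python3 - <<'E'
from h import *
tcp()
im=bot.grab_frame("wrist");cv2.imwrite("pics/w2.png",cv2.resize(im[60:300,130:390],None,fx=2.4,fy=2.4)[:,:,::-1])
q=np.array([0,.1,.2,.3,.4,.5,.6,.7,.8,.9,1,1.1,1.2,1.25]);print(np.c_[q,100-70*np.cos(q)+15*np.sin(q),45+70*np.sin(q)+15*np.cos(q)].round(2))
E
```

```text
t 6.5 world [0.5497 0.0384 0.0408] jig [28.2 -0.2 40.8] yaw 116.36 q [ 5.273e-01  8.497e-01 -1.000e-04 -1.000e-04] F [-1.  -1.   3.5] gap 0.406
[[0.0000e+00 3.0000e+01 6.0000e+01]
 [1.0000e-01 3.1850e+01 6.6910e+01]
 [2.0000e-01 3.4380e+01 7.3610e+01]
 [3.0000e-01 3.7560e+01 8.0020e+01]
 [4.0000e-01 4.1370e+01 8.6080e+01]
 [5.0000e-01 4.5760e+01 9.1720e+01]
 [6.0000e-01 5.0700e+01 9.6910e+01]
 [7.0000e-01 5.6120e+01 1.0157e+02]
 [8.0000e-01 6.1990e+01 1.0567e+02]
 [9.0000e-01 6.8240e+01 1.0916e+02]
 [1.0000e+00 7.4800e+01 1.1201e+02]
 [1.1000e+00 8.1620e+01 1.1419e+02]
 [1.2000e+00 8.8620e+01 1.1568e+02]
 [1.2500e+00 9.2160e+01 1.1616e+02]]
```

View pics/w2.png

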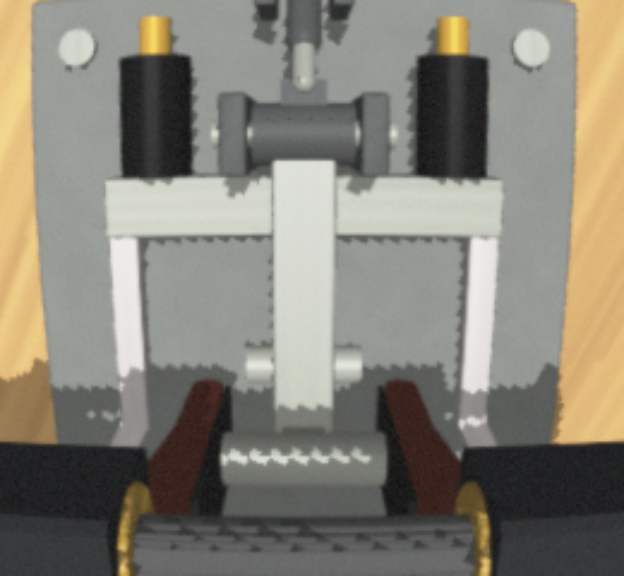

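Bar is gripped (opening 35.7 mm, against a 36 mm bar). Lifting along the arc.

Emit:
play_rows:
  motion: [0.9,0,-3.5,0,0.9,0,-3.4,0,1.3,0,-3.4,0,1.3,0,-3.3,0,1.6,0,-3.2,0,1.6,0,-3.2,0,1.9,0,-3.0,0,1.9,0,-3.0,0,2.2,0,-2.8,0,2.2,0,-2.8,0]

```text
time: 7.55
eef_pos: [0.5425, 0.0529, 0.0725]
orientation: [0.527, 0.85, -0.0, -0.0]
contact_force: [-0.4, -1.1, -4.7]
finger_gap: 0.407
```

Emit:
play_rows:
  motion: [4.9,0,-5.2,0,5.4,0,-4.7,0,5.9,0,-4.1,0,6.2,0,-3.5,0,6.6,0,-2.9,0,6.8,0,-2.2,0,5,0,-1.1,0,0,0,0,0,0,0,0,0,0,0,0,0]

```text
time: 8.55
eef_pos: [0.5243, 0.0898, 0.0967]
orientation: [0.527, 0.85, 0.0, -0.0]
contact_force: [-4.3, -2.9, 7.6]
finger_gap: 0.406
```

Emit:
play_rows:
  motion: [0,0,0,0,0,0,0,0,0,0,0,0,0,0,0,0,0,0,0,0,0,0,0,0,0,0,0,0,0,0,-20,0,0,0,-30,0,0,0,-30,0]
  claw: 1

```text
time: 9.55
eef_pos: [0.5241, 0.0892, 0.1765]
orientation: [0.527, 0.85, -0.0, -0.001]
contact_force: [0.6, 0.2, 0.4]
finger_gap: 0.997
```

Emit:
play_rows:
  motion: [-30,0,0,0,-40,0,0,0,-40,0,0,0,0,0,0,0,0,0,0,0,0,0,0,0,0,0,0,0,0,0,0,0,0,0,0,0,0,0,0,0]
  claw: 0.55

```text
time: 10.55
eef_pos: [0.5734, -0.0089, 0.176]
orientation: [0.527, 0.85, 0.0, -0.0]
contact_force: [0.2, -1.1, 0.6]
finger_gap: 0.55
```

```bash
python3 - <<'E'
from h import *
tcp();c=bot.get_calibration("wrist");im=bot.grab_frame("wrist")
for r in bot.look_for("wrist","clip_bar")[:2]: print(r)
print("bar up proj",wproj(J((92,0,116)),c).round())
for cam in ("wrist","top"):
    if cam=="top": im2=bot.grab_frame("top")
    for r in bot.regions_of(cam,"coupon"):
        m=r["pixels"].astype(np.uint8);f=(lambda p:won(p,.025,c)) if cam=="wrist" else (lambda p:onz(cam,p,.025))
        P=np.array([inv(f(p))[:2] for p in cv2.findNonZero(m)[:,0].astype(float)],np.float32);q=cv2.minAreaRect(P);print(cam,round(r["confidence"],2),q,cv2.boxPoints(q).round(1).tolist())
cv2.imwrite("pics/w3.png",cv2.resize(im,(800,600))[:,:,::-1])
E
```

```text
t 10.55 world [ 0.5734 -0.0089  0.176 ] jig [-24.7  -0.5 176. ] yaw 116.4 q [ 0.527   0.8499  0.     -0.    ] F [ 0.2 -1.1  0.6] gap 0.55
{'bbox': [234.8, 50.8, 282.4, 104.8], 'confidence': 0.85}
{'bbox': [191.2, 29.2, 323.9, 276.8], 'confidence': 0.54}
bar up proj [[255.  54.]]
wrist 0.77 ((-89.92010498046875, 4.567050933837891), (93.60800170898438, 81.51154327392578), 9.668278694152832) [[-142.89999389648438, 36.900001525878906], [-129.1999969482422, -43.5], [-36.900001525878906, -27.700000762939453], [-50.599998474121094, 52.599998474121094]]
top 0.97 ((-236.65065002441406, -143.834716796875), (89.28160095214844, 78.75811767578125), 79.14913940429688) [[-283.70001220703125, -180.3000030517578], [-206.39999389648438, -195.10000610351562], [-189.60000610351562, -107.4000015258789], [-266.8999938964844, -92.5999984741211]]
top 0.63 ((-228.07470703125, 137.66302490234375), (63.87953186035156, 68.29708099365234), 10.23404598236084) [[-265.6000061035156, 165.60000610351562], [-253.39999389648438, 98.4000015258789], [-190.60000610351562, 109.69999694824219], [-202.6999969482422, 176.89999389648438]]
top 0.36 ((-77.56705474853516, 42.592796325683594), (44.97786331176758, 10.262579917907715), 7.718507289886475) [[-100.5, 44.70000076293945], [-99.19999694824219, 34.5], [-54.599998474121094, 40.5], [-56.0, 50.70000076293945]]
```

View pics/w3.png

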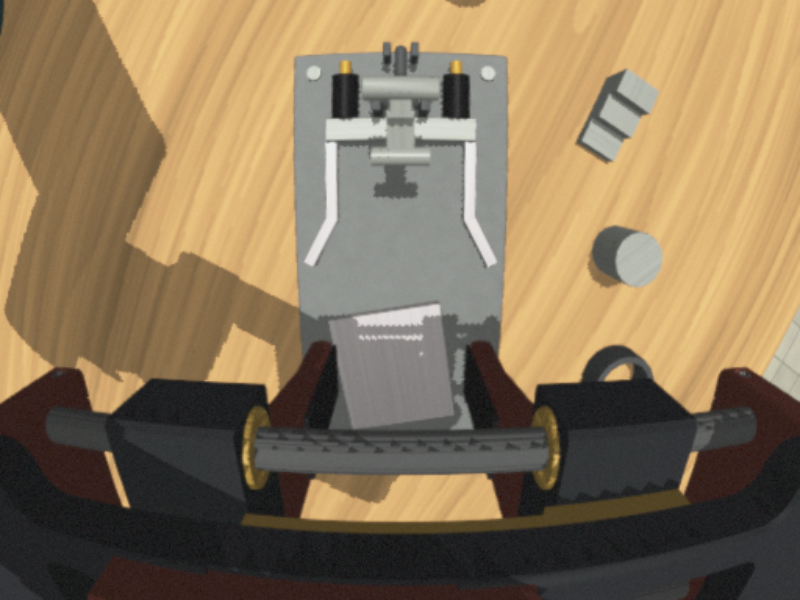

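The wrist view shows the clip standing up, bar near (398,87). The coupon is before the rails, turned about +9.7° and centred at jig (−90, +4.6). I'll go behind it and push with two fingers.

Emit:
play_rows:
  motion: [-30,-4.5,0,0,-40,0,0,0,-40,0,0,0,-35,0,0,0,0,0,30,0,0,0,40,0,0,0,40,0,0,0,30,0,0,0,10,0,0,0,6,0]

```text
time: 11.8
eef_pos: [0.6335, -0.1412, 0.0191]
orientation: [0.527, 0.85, -0.0, -0.001]
contact_force: [0.1, 0.5, 0.5]
finger_gap: 0.551
```

```bash
python3 - <<'E'
from h import *
tcp()
E
```

```text
t 11.8 world [ 0.6335 -0.1412  0.0191] jig [-169.9    4.2   19.1] yaw 116.35 q [ 5.273e-01  8.497e-01 -1.000e-04 -8.000e-04] F [0.1 0.5 0.5] gap 0.551
```

Emit:
play_rows:
  motion: [6,0,0,0,6,0,0,0,5,0,0,0,5,0,0,0,5,0,0,0,5,0.5,0,0,5,1,0,0,5,1,0,0,5,1,0,0,5,0.7,0,0]

```text
time: 12.8
eef_pos: [0.6147, -0.0925, 0.02]
orientation: [0.527, 0.85, 0.0, 0.0]
contact_force: [0.1, -1.9, 1.0]
finger_gap: 0.55
```

```bash
cat >m.py <<'E'
from h import *
import sys
tcp();c=bot.get_calibration("wrist");im=bot.grab_frame("wrist")
for r in bot.regions_of("wrist","coupon")[:2]:
    m=r["pixels"].astype(np.uint8)
    P=np.array([inv(won(p,.025,c))[:2] for p in cv2.findNonZero(m)[:,0].astype(float)],np.float32);q=cv2.minAreaRect(P);print(round(r["confidence"],2),q,cv2.boxPoints(q).round(1).tolist())
cv2.imwrite("pics/"+sys.argv[1],cv2.resize(im[40:320,120:400],(600,600),interpolation=cv2.INTER_CUBIC)[:,:,::-1])
E
python3 m.py w4.png
```

```text
t 12.8 world [ 0.6147 -0.0925  0.02  ] jig [-117.9   -0.5   20. ] yaw 116.36 q [5.273e-01 8.497e-01 1.000e-04 2.000e-04] F [ 0.1 -1.9  1. ] gap 0.55
0.93 ((-61.87566375732422, -5.338527679443359), (90.59422302246094, 80.74373626708984), 0.31111931800842285) [[-107.4000015258789, 34.79999923706055], [-107.0, -46.0], [-16.399999618530273, -45.5], [-16.799999237060547, 35.29999923706055]]
```

View pics/w4.png

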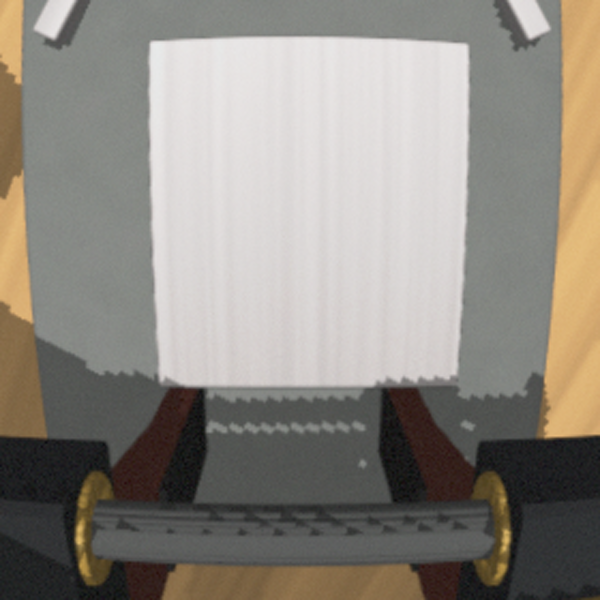

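The plate is now square, but centred at y ≈ −5. Lateral drag sticks, so I'll drag it back while pushing.

Emit:
play_rows:
  motion: [2.5,-0.5,0,0,2.5,-0.5,0,0,2.5,-0.5,0,0,2.5,-0.5,0,0,2.5,-0.5,0,0,2.5,-0.5,0,0,2.5,-0.5,0,0,2.5,-0.5,0,0,2.5,-0.5,0,0,2.5,-0.5,0,0]

```text
time: 13.9
eef_pos: [0.5988, -0.0724, 0.02]
orientation: [0.527, 0.85, 0.0, -0.0]
contact_force: [0.4, -1.0, 0.2]
finger_gap: 0.552
```

```bash
python3 m.py w5.png
```

```text
t 13.9 world [ 0.5988 -0.0724  0.02  ] jig [-92.9   4.8  20. ] yaw 116.36 q [ 0.5273  0.8497  0.     -0.    ] F [ 0.4 -1.   0.2] gap 0.552
0.79 ((-36.711822509765625, -0.39111328125), (91.10638427734375, 81.18043518066406), 0.04437193647027016) [[-82.30000305175781, 40.20000076293945], [-82.19999694824219, -41.0], [8.899999618530273, -40.900001525878906], [8.800000190734863, 40.20000076293945]]
```

Emit:
play_rows:
  motion: [5,0,0,0,6,0,0,0,6,0,0,0,6,0,0,0,6,0,0,0,6,0,0,0,6,0,0,0,6,0,0,0,6,0,0,0,6,0,0,0]

```text
time: 15.0
eef_pos: [0.5727, -0.0194, 0.02]
orientation: [0.527, 0.85, 0.0, 0.0]
contact_force: [0.4, -1.1, 1.7]
finger_gap: 0.55
```

Emit:
play_rows:
  motion: [2,0,0,0,1,0,0,0,1,0,0,0,1,0,0,0,1,0,0,0,0.5,0,0,0,0.5,0,0,0,0.5,0,0,0,0.5,0,0,0,0,0,0,0]

```text
time: 16.0
eef_pos: [0.5704, -0.0146, 0.0202]
orientation: [0.527, 0.85, -0.001, 0.002]
contact_force: [1.9, -10.1, 0.6]
finger_gap: 0.542
```

```bash
python3 m.py w6.png
```

```text
t 16.0 world [ 0.5704 -0.0146  0.0202] jig [-28.4   4.7  20.2] yaw 116.4 q [ 5.269e-01  8.499e-01 -6.000e-04  1.500e-03] F [  1.9 -10.1   0.6] gap 0.542
0.72 ((27.824764251708984, -0.1312713623046875), (80.59314727783203, 90.4278335571289), 89.97052001953125) [[-17.399999618530273, -40.400001525878906], [73.0, -40.5], [73.0999984741211, 40.099998474121094], [-17.399999618530273, 40.20000076293945]]
```

View pics/w6.png

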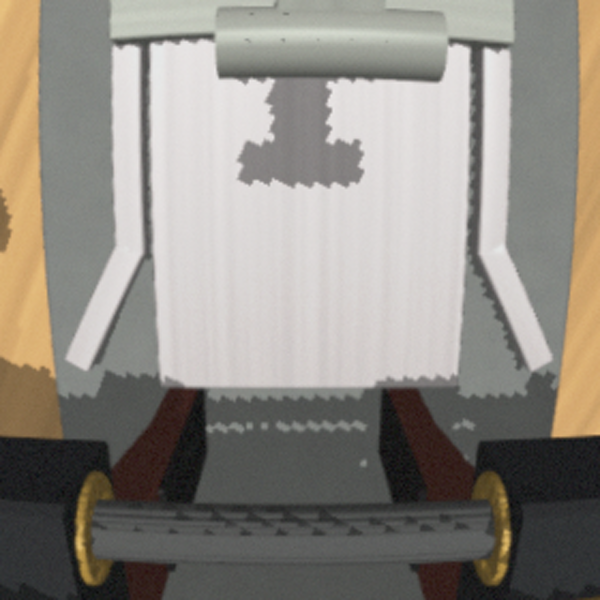

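Force rose to 10 N at the stop. The picture shows the plate's front edge on the stop bar, with even gaps at both rails. Backing off, rising, and going over the raised bar.

Emit:
play_rows:
  motion: [-3,0,0,0,-7,0,0,0,-10,0,0,0,0,0,-30,0,0,0,-40,0,0,0,-45,0,0,0,-45,0,0,2.5,0,0,0,2.5,0,0,0,0,0,0]
  claw: 0.55

```text
time: 17.1
eef_pos: [0.5819, -0.0282, 0.1786]
orientation: [0.527, 0.85, -0.0, -0.001]
contact_force: [0.0, 0.8, -0.5]
finger_gap: 0.553
```

Emit:
play_rows:
  motion: [30,0,0,0,40,0,0,0,40,0,0,0,28,0,0,0,0,0,0,0,0,0,0,0,0,0,0,0,0,0,0,0,0,0,0,0,0,0,0,0]
  claw: 1

```text
time: 18.1
eef_pos: [0.5216, 0.0947, 0.1799]
orientation: [0.528, 0.849, -0.0, -0.0]
contact_force: [-0.6, 0.8, -0.0]
finger_gap: 1.004
```

```bash
cat >n.py <<'E'
from h import *
import sys
tcp();c=bot.get_calibration("wrist");im=bot.grab_frame("wrist").copy()
for p in [(90,18,116.2),(90,-18,116.2),(73,43,29),(73,-43,29)]:
    q=wproj(J(p),c)[0];print(q.round(1));cv2.drawMarker(im,tuple(int(x) for x in q.round()),(255,0,0),0,6,1)
cv2.imwrite("pics/"+sys.argv[1],cv2.resize(im[60:340,116:396],(600,600),interpolation=cv2.INTER_CUBIC)[:,:,::-1])
E
python3 n.py w7.png
```

```text
t 18.1 world [0.5216 0.0947 0.1799] jig [ 91.2  -0.  179.9] yaw 116.3 q [ 0.5277  0.8494 -0.     -0.    ] F [-0.6  0.8 -0. ] gap 1.004
[233.1 205.2]
[278.1 205.2]
[216.9 196.5]
[294.8 196.5]
```

View pics/w7.png

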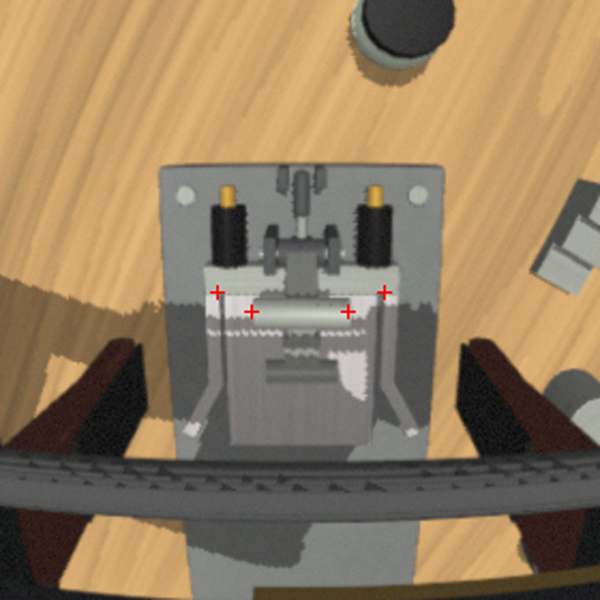

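The bar at (301,312) matches the markers, and the plate is flush to the stop. Descending and pinching.

Emit:
play_rows:
  motion: [-1,0,15,0,0,0,15,0,0,0,15,0,0,0,15,0,0,0,13,0,0,0,10,0,0,0,0,0,0,0,0,0,0,0,0,0,0,0,0,0]

```text
time: 19.15
eef_pos: [0.5223, 0.0945, 0.0977]
orientation: [0.527, 0.85, 0.0, 0.001]
contact_force: [0.9, -0.4, -0.5]
finger_gap: 1.0
```

Emit:
play_rows:
  motion: [0,0,0,0,0,0,0,0,0,0,0,0,0,0,0,0,0,0,0,0,0,0,0,0,0,0,0,0,0,0,0,0,0,0,0,0,0,0,0,0]
  claw: 0

```text
time: 20.15
eef_pos: [0.5219, 0.0945, 0.097]
orientation: [0.527, 0.85, 0.0, 0.0]
contact_force: [0.8, -0.4, -1.1]
finger_gap: 0.407
```

Emit:
play_rows:
  motion: [-3.5,0,0.5,0,-3.5,0,0.7,0,-3.5,0,0.8,0,-3.4,0,1.1,0,-3.4,0,1.1,0,-3.3,0,1.4,0,-3.3,0,1.4,0,-3.1,0,1.7,0,-3.1,0,1.8,0,0,0,0,0]

```text
time: 21.15
eef_pos: [0.5355, 0.067, 0.0867]
orientation: [0.527, 0.85, 0.0, 0.0]
contact_force: [-1.5, 0.5, 5.5]
finger_gap: 0.407
```

Emit:
play_rows:
  motion: [-2.9,0,2.0,0,-2.9,0,2.1,0,-2.7,0,2.3,0,-2.7,0,2.3,0,-2.5,0,2.6,0,-2.5,0,2.6,0,-2.2,0,2.8,0,-2.2,0,2.8,0,-1.9,0,3.0,0,-1.9,0,3.0,0]

```text
time: 22.15
eef_pos: [0.5464, 0.045, 0.0607]
orientation: [0.527, 0.85, -0.0, 0.0]
contact_force: [0.7, -2.8, 2.5]
finger_gap: 0.406
```

```bash
python3 m.py w8.png
```

```text
t 22.15 world [0.5464 0.045  0.0607] jig [35.6 -0.2 60.7] yaw 116.36 q [ 5.272e-01  8.497e-01 -1.000e-04  4.000e-04] F [ 0.7 -2.8  2.5] gap 0.406
0.65 ((29.11111831665039, -0.21707916259765625), (81.25835418701172, 86.75154876708984), 89.99286651611328) [[-14.300000190734863, -40.79999923706055], [72.5, -40.900001525878906], [72.5, 40.400001525878906], [-14.300000190734863, 40.400001525878906]]
```

Emit:
play_rows:
  motion: [-1,0,2,0,-1,0,2,0,-1,0,2,0,-0.9,0,2,0,-0.8,0,2,0,-0.7,0,1.6,0,-0.2,0,0.7,0,0,0,0.5,0,0,0,0,0,0,0,0,0]

```text
time: 23.25
eef_pos: [0.5486, 0.0405, 0.0482]
orientation: [0.527, 0.85, 0.0, 0.0]
contact_force: [2.1, -4.1, 0.7]
finger_gap: 0.406
```

```bash
python3 m.py w9.png
```

```text
t 23.25 world [0.5486 0.0405 0.0482] jig [30.6 -0.2 48.2] yaw 116.36 q [5.273e-01 8.497e-01 0.000e+00 1.000e-04] F [ 2.1 -4.1  0.7] gap 0.406
0.69 ((36.37810516357422, -0.5327377319335938), (142.38308715820312, 208.65513610839844), 89.87837219238281) [[-68.0999984741211, -71.5], [140.60000610351562, -71.9000015258789], [140.89999389648438, 70.4000015258789], [-67.80000305175781, 70.9000015258789]]
0.64 ((31.04024887084961, -0.24740219116210938), (80.3156967163086, 83.78876495361328), 89.97544860839844) [[-10.899999618530273, -40.400001525878906], [72.9000015258789, -40.400001525878906], [73.0, 39.900001525878906], [-10.800000190734863, 39.900001525878906]]
```

View pics/w9.png

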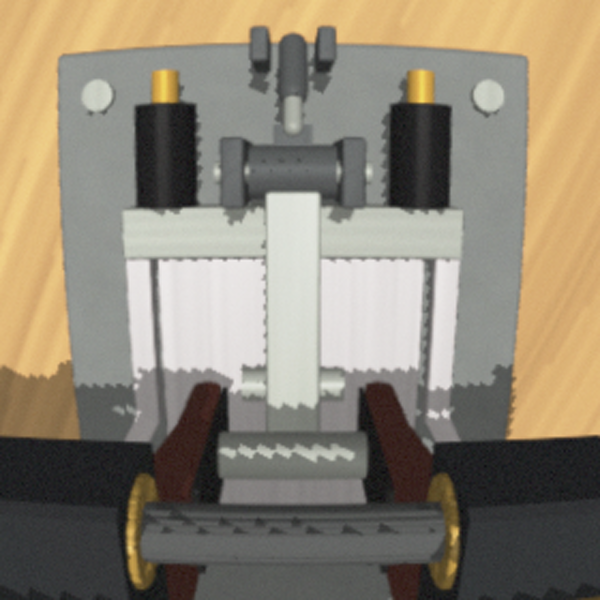

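The clip is down with its foot at plate level. Releasing and rising.

Emit:
play_rows:
  motion: [0,0,0,0,0,0,0,0,0,0,0,0,0,0,0,0,0,0,0,0,0,0,0,0,0,0,0,0,0,0,-10,0,0,0,-20,0,0,0,-30,0]
  claw: 1

```text
time: 24.35
eef_pos: [0.5472, 0.0406, 0.1082]
orientation: [0.527, 0.85, -0.001, -0.001]
contact_force: [0.9, -0.1, -0.8]
finger_gap: 0.997
```

Emit:
play_rows:
  motion: [0,0,-30,0,0,0,-40,0,-20,0,-30,0,-40,0,0,0,0,0,0,0,0,0,0,0,0,0,0,0,0,0,0,0,0,0,0,0,0,0,0,0]

```text
time: 25.35
eef_pos: [0.5747, -0.0126, 0.2079]
orientation: [0.527, 0.85, -0.0, -0.0]
contact_force: [0.2, 0.5, -0.1]
finger_gap: 1.002
```

```bash
python3 m.py w10.png
```

```text
t 25.35 world [ 0.5747 -0.0126  0.2079] jig [-28.5  -0.  207.9] yaw 116.4 q [ 5.270e-01  8.499e-01 -1.000e-04 -4.000e-04] F [ 0.2  0.5 -0.1] gap 1.002
0.93 ((-239.17181396484375, -135.5620880126953), (82.5649185180664, 50.60790252685547), 83.14820098876953) [[-269.20001220703125, -173.5], [-219.0, -179.60000610351562], [-209.10000610351562, -97.5999984741211], [-259.3999938964844, -91.5999984741211]]
0.9 ((-229.89918518066406, 126.31657409667969), (31.963254928588867, 67.27742004394531), 11.096389770507812) [[-252.10000610351562, 156.3000030517578], [-239.10000610351562, 90.19999694824219], [-207.6999969482422, 96.4000015258789], [-220.6999969482422, 162.39999389648438]]
```

View pics/w10.png

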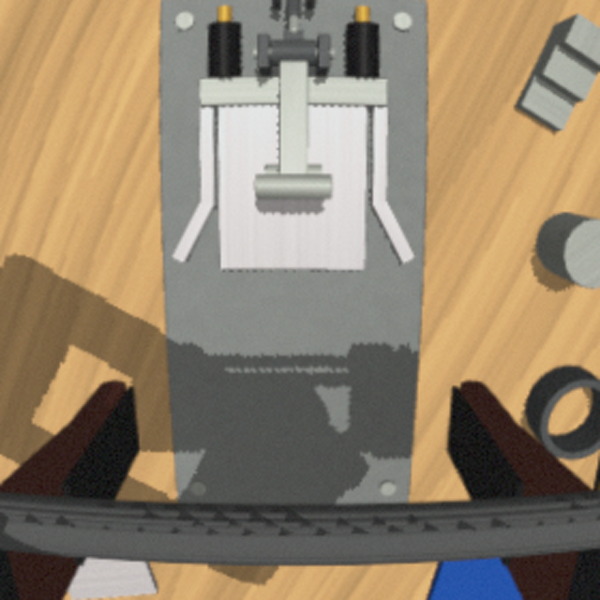

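The plate is square against the stop (front edge at row 107, no gap). The clip is down on it with the bar at (293,186), and the robot is clear.

```bash
python3 -c "
from bench import bot
print(bot.hand_in())"
```

```text
the job is handed in; nothing more can be done
None
```

The job is handed in at about 25 s of the 64 s allowed; no verdict is reported.

- **Clip up:** I pinched the grip bar over its ends, lifted it along its arc to an angle of about 1.17 and let go. It stayed up by itself.
- **Plate home:** I slid the plate along the bed with two fingertips on its rear edge. It reached the stop with about 10 N of push. My first sideways correction went about 5 mm too far, so I brought the plate back to centre before it reached the rails.
- **Clip down:** I pinched the bar again and carried it down the whole arc to about 0.105. I let go only there, with the foot at plate height.

**Last checks:**
- The final picture shows the plate square, with no visible gap at the stop and even gaps at both rails. The clip is across it and the gripper is clear, with tool force near zero.
- The plate's measured centre was 1–2 mm short of the nominal home position. The clip bar and the stop read 2 mm short in the same direction, so I put this down to my jig-position estimate rather than a gap.
- I did not measure the clip's holding force on the plate. I never touched the other samples or the jar, but I did not measure their positions again at the end.

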